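# Walk a heavy drawer chest home under a low overshelf

### The job

The blue drawer chest has to go home under the low plywood overshelf on its left, and the wooden caddy on its lid is too tall to go under: first lift the caddy off and stand it upright on the middle of the grey steel plate on the right. Then walk the heavy chest to the left along the bench by pushing the two corners of its right-hand end in turn, the corner nearer the robot first, then the far one, then the near one again and so on as needed, each of these pushes carrying it a little forward and swinging that corner clearly ahead of the other (by about 2 cm, but never more than about 20 degrees askew), and then push it square with its left end flush against the stop rail. Keep the chest flat on the bench, do not strike or force the overshelf, and do not upset the oil bottle.

Things in the scene. Friction and masses are not known exactly. Their poses are not given: they have to be found in the camera images.
- overshelf: fixed plywood shelf in front of the green tote, 170 mm deep, open toward the robot, on an end panel and a back cheek. Origin on the bench under the middle of its front (right-hand) edge; +x points level inward under it (the way in, to the robot's left), +y toward the robot, z up. The back cheek stands at y = -95 mm from x = 30 mm on. A roll of tape, 18 mm high, lies on top
- board_edge (a point): middle of the underside of the overshelf's board at its front edge, 155 mm above the bench; the board is 14 mm thick. The chest's pushed end finishes 12 mm inside this edge, so the last pushes need the tool leaned back against the way in, fingertips leading, by some 35 to 45 degrees (40 works), to pass below the board; fingertips 35 mm above the bench push well
- stop_face (a point): middle of the face of the dark wooden stop rail that crosses under the overshelf, 132 mm in from the front edge; the rail is 70 mm high and fixed
- diagonal (a point): no real object: a direction only, fixed to the overshelf; its x axis lies 45 degrees (0.785 rad) from the way in, turned anticlockwise seen from above. The angle between it and the chest's x axis is 0.785 rad when the chest is square, more when the chest's near corner leads, less when its far corner leads
- chest: blue machinist's chest, steel corners, three grey drawers toward the robot: 120 x 120 mm, 105 high, flat base, about 1.6 kg, slides at 7 to 13 N. Origin centre of underside; +x points along the way in (left), +y toward the robot. A bail handle, 46 mm wide, stands 13 mm out from the middle of its right-hand end, 70 mm up. Home, its origin is at x = 72 mm in the overshelf's frame
- near_corner (a point): push spot on the chest's right-hand end, at the corner nearer the robot: 48 mm from the middle, 12 mm from the edge, 40 mm above the bench. Pushed at one corner along the way in, the chest swings and creeps forward together: very roughly 15 mm of push turns it 0.1 rad and carries its centre 10 mm forward
- far_corner (a point): push spot on the chest's right-hand end, at the corner farther from the robot: 48 mm from the middle, 12 mm from the edge, 40 mm above the bench. At the start the end is about 100 to 125 mm short of the overshelf's front edge, the chest up to 0.14 rad askew with the far corner leading
- caddy: round brown turned-wood caddy with a fixed lid, 53 mm in diameter, 78 mm tall, 0.11 kg, standing on the chest's lid at the start. Origin at the centre of its underside, z up. Grip it round the body with the fingers closing across the way in (along the chest's y axis), clear of the overshelf
- steel_plate: fixed grey steel plate lying on the bench to the right, 240 mm (along its x, within 2 degrees) by 76 mm, 6 mm thick. Origin at the centre of its underside
- oil: dark oil bottle, 75 mm in diameter, 189 mm tall, standing free far right, behind the steel plate; a bystander. Origin at the centre of its underside
There are look-alikes about, which are no part of the job. Of the things like the caddy, leave any that is red or yellow; of the rest the larger one is meant.

How it is judged:
On the way, in this order (a step that is already met when the one before it is completed fails the run):
1. the caddy stands upright and released on the grey steel plate, within 45 mm of its middle (horizontal distance between caddy and steel_plate below 0.045 m and height (world z) of caddy below 0.012 m and angle between caddy's own z axis and vertical below 0.1 rad and contact force between the fingers and caddy below 0.3 N), for 0.1 s.
2. the chest's near corner has been pushed ahead: it leads the far one by 0.07 rad or more (8 mm) (angle between the x axis of chest and the x axis of diagonal, either way round above 0.855 rad), for 0.1 s.
3. then the far corner leads by 0.07 rad or more, the chest 15 mm or more from where it began (angle between the x axis of chest and the x axis of diagonal, either way round below 0.715 rad and distance of chest from where it was at the start of the episode above 0.015 m), for 0.1 s.
4. then the near corner leads again by 0.07 rad or more, the chest 35 mm or more from where it began (angle between the x axis of chest and the x axis of diagonal, either way round above 0.855 rad and distance of chest from where it was at the start of the episode above 0.035 m), for 0.1 s.
At the end, for the whole second after the job is handed in: the chest stands flat and still under the overshelf, its origin within 5 mm of the home depth (72 mm) and within 50 mm of the overshelf's centre line, square to the stop rail within 0.04 rad; the caddy stands upright on the steel plate within 45 mm of its middle, released (all of step 1 and x of chest in the frame of overshelf above 0.067 m and angle between the x axis of chest and the x axis of overshelf, either way round below 0.04 rad and y of chest in the frame of overshelf between -0.05 and 0.05 m and angle between chest's own z axis and vertical below 0.03 rad and linear speed of chest below 0.01 m/s); the robot touches nothing.
It fails at once if the chest more than 0.45 rad askew (angle between the x axis of chest and the x axis of overshelf, either way round above 0.45 rad).
It fails at once if the chest lifted or tipped (height (world z) of chest above 0.015 m or angle between chest's own z axis and vertical above 0.15 rad).
It fails at once if the robot presses on the overshelf with more than 15 N (contact force between the arm and overshelf above 15 N).
It fails at once if the oil bottle upset or moved more than 30 mm (angle between oil's own z axis and vertical above 0.3 rad or distance of oil from where it was at the start of the episode above 0.03 m).
It also fails if it takes over 58 s, if anything falls off the work surface, if the arm or the gripper's body presses on something with over 40 N, if the wrist force passes 120 N, or if a joint passes its speed limit or range.

### The arm

A 7-joint arm with a two-finger parallel gripper is mounted at the origin on a cart in front of the work surface, level with it; the furniture and walls round the work are solid. World frame = base frame: x ahead of the robot, y to its left, z up, the work surface at z = 0. Lengths are in m, angles in rad, forces in N, time in s.
With the tool pointing down it reaches from about 0.4 to 0.875 m from the base axis. Payload 6.5 kg.
Tool frame: the origin (TCP) lies on the centre line of the jaws, within the pads' length; the fingertips stand 14 mm ahead of it and the grasp point (between the pads) lies 5 mm behind it; z points along the fingers, y is the line along which they close (so a half turn about z gives the same grasp; the last joint's range is limited). The gripper opens to 85 mm and grips with 20 to 120 N. Pads are 22 mm wide; open, the fingers measure 114 mm over their backs; the gripper's body (76 mm by 85 mm) begins 54 mm behind the grasp point. The pads swing forward as they close: fully open they stand 13 mm farther back than shut.
Start: joints at [1.149, 0.536, -0.004, 1.538, 0.003, 1.067, -0.071], TCP at [0.226, -0.609, 0.245] pointing down, gripper open.
Joint ranges: [-2.7, 2.7], [-0.37, 2.16], [-1.27, 1.26], [0.24, 2.4], [-1.31, 4.45], [0.19, 1.91], [-2.76, 2.76]. Speed limits (rad/s): [2.39, 2.39, 3.14, 3.14, 3.14, 3.14, 3.14].

### API

Orientations are given as a unit quaternion [x, y, z, w].
In Python, from plant import arm, optics gives the robot as it stands.
- The arm moves only by the shell command python3 -m handwheel 'ROWS'. ROWS is JSON, a list of rows, each a list of 3 entries, a list of its own where there are three numbers: the opening, from 0 (shut) to 1 (fully open), then the shift along the tool's x, y, z in units of 30 mm (1.0 is 30 mm), then the turn about the tool's z in units of 6 degrees (1.0 is 6 degrees). In form: [[claw, [x, y, z], turn], ...]. A call has 1 to 5 rows; each row shifts and turns the commanded pose from where the row before left it, along the tool's axes as they then stand; what a row does not reach is not made up. A row lasts 1/10 s, in which the tool goes at most 50 mm and 8.59 degrees, less where a joint would pass 70% of its speed; a pose out of reach is approached as far as the arm can. A call is refused whole if a number of a shift passes 1 or a number of a turn 1, either way. A call with a gripper value outside its range is refused whole. The fingers move at their own pace and stop on an object; the grip force is fixed at half the most. Time passes only in rows, so rows that do not move let the fingers close. It gives the time, the measured TCP pose, the force, the opening and the grip force at its end, in the units of the state.
- arm.sense(): the state, without advancing time (a new reading comes with each control period).
- optics.grab_frame(name): name is "scene" or "top" or "wrist"; returns the picture (400x640x3 uint8, red, green, blue); there is no depth.
- optics.calibration(name): a dict with "mtx" (3x3 intrinsics, pixels), "R" (3x3) and "t" (3): a world point X has camera coordinates R X + t. Camera axes: x right, y down, z forward; pixel columns grow to the right and rows downward; lengths in m; the calibration is good to about 2 mm. The wrist camera is an equidistant fisheye: a pixel r from the principal point sees the ray r / f radians off the axis. A picture is of the moment at which its call begins: read the wrist's pose just before it. calibration takes no time and is no camera call; for the wrist camera it gives the pose at the moment of the call.
- arm.hand_in(): hands the job in; it is judged then, once.
The state is a dict: "time": time; "joint_positions": joint angles; "dq": joint speeds; "effort": joint torques, N m; "ee_pos": TCP position; "tool_rot": TCP orientation; "force": force on the tool from outside, world axes, zero at the start; "moment": the same for the moment, N m; "opening": opening from 0.0 (shut) to 1.0 (fully open); "grip_force": force on a finger pad.
Only numpy, scipy, OpenCV 4.12 (cv2) and the standard library are available. Lean on these libraries where they do the work, as an engineer would, in place of code of your own. Each camera call takes 0.05 s, during which the arm holds its last target. There are 200 camera calls.

## Working session

There is one attempt and no reset: what is moved stays moved. The work goes in short steps, Python scripts to look and compute and a shell command to move; the robot and the scene stay as the last step left them, time stands still between calls to the robot, and variables do not carry over. Pictures are saved under pics/ and viewed, at most 10 in all, crops included, and the job is handed in when it is done.

```bash
mkdir -p pics; ls
python3 - <<'E'
from plant import arm, optics
import cv2
s=arm.sense(); print(s['time'],s['ee_pos'],s['tool_rot'],s['opening'])
for n in("scene","top"):
    im=optics.grab_frame(n); cv2.imwrite(f'pics/{n}0.png',im[:,:,::-1])
    c=optics.calibration(n); print(n,c['mtx'],c['R'],c['t'])
E
```

```text
pics
0.0 [ 0.22619716 -0.60873993  0.24441632] [ 9.84211045e-01  1.76996744e-01 -2.25828125e-04 -8.49046059e-04] 0.9961053092580651
scene [[434.14166947   0.         322.19191985]
 [  0.         434.14166947 199.92558923]
 [  0.           0.           1.        ]] [[-0.9993883   0.03429872 -0.00682779]
 [ 0.0338375   0.89904778 -0.43654107]
 [-0.00883429 -0.43650508 -0.89965842]] [ 0.5629641  -0.04183416  1.22007933]
top [[388.9147249    0.         318.58501694]
 [  0.         388.9147249  195.82234981]
 [  0.           0.           1.        ]] [[-0.01960841 -0.99947618 -0.02574645]
 [-0.99588128  0.02180491 -0.08800584]
 [ 0.08852114  0.02391476 -0.99578717]] [0.09277731 0.58417828 1.06928146]
```

View pics/scene0.png

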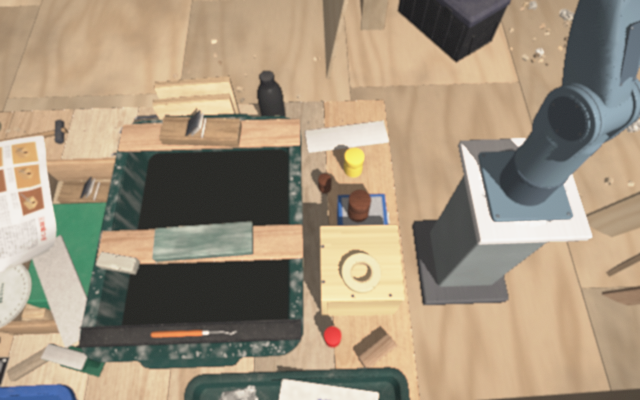

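View pics/top0.png

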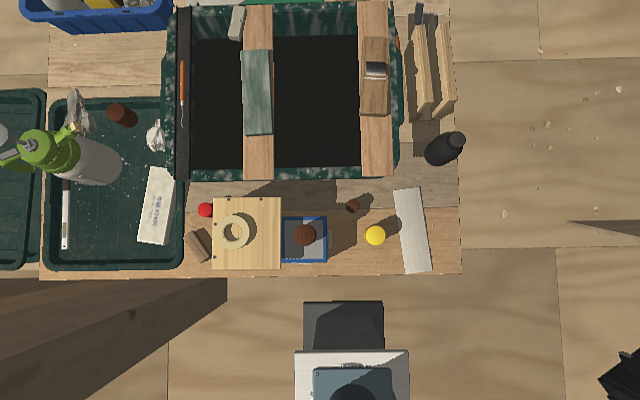

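The overview pictures show the plate at top (412,230), the caddy on the blue chest at (305,234), the overshelf with the tape at (245,232), the oil bottle at (445,148), and yellow, red and small-brown decoys. Next I'll enlarge crops.

Run:
```python
import cv2
t=cv2.imread('pics/top0.png')[180:285,200:440]; cv2.imwrite('pics/tc.png',cv2.resize(t,None,fx=3.3,fy=3.3,interpolation=cv2.INTER_CUBIC))
t=cv2.imread('pics/scene0.png')[110:325,295:410]
t=cv2.rotate(t,cv2.ROTATE_90_COUNTERCLOCKWISE)
cv2.imwrite('pics/sc.png',cv2.resize(t,None,fx=3.5,fy=3.5,interpolation=cv2.INTER_CUBIC))
```

```text
(no output)
```

View pics/tc.png

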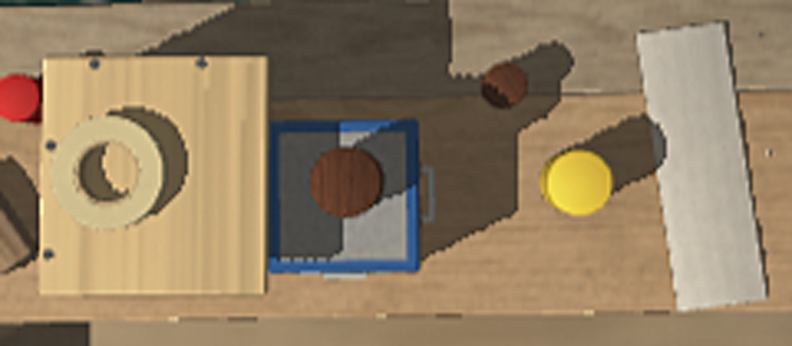

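View pics/sc.png

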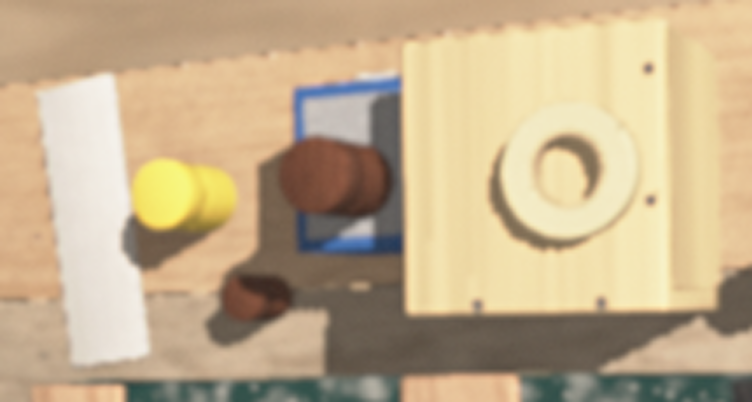

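The crops (top ×3.3, scene ×3.5 rotated) show the caddy top centre at tc (347,183) and sc (318,175). The plate corners, the board's front edge and the chest lid's right corners are clear in both. I'll triangulate these.

```bash
cat > h.py <<'E'
import numpy as np, cv2
from plant import arm, optics
from scipy.spatial.transform import Rotation as Ro
C={n:optics.calibration(n) for n in('scene','top')}
def ray(n,p,C=C):
    c=C[n]; d=c['R'].T@np.linalg.solve(c['mtx'],[p[0],p[1],1.]); return -c['R'].T@c['t'],d
def atz(n,p,z):
    o,d=ray(n,p); return o+d*(z-o[2])/d[2]
def tri(pt,ps):
    P=[C[n]['mtx']@np.c_[C[n]['R'],C[n]['t']] for n in('top','scene')]
    X=cv2.triangulatePoints(P[0],P[1],np.float64(pt).reshape(2,1),np.float64(ps).reshape(2,1))[:,0]; return X[:3]/X[3]
E
python3 - <<'E'
from h import *
np.set_printoptions(precision=4,suppress=True)
T=lambda x,y:((x+.5)/3.3-.5+200,(y+.5)/3.3-.5+180)
S=lambda x,y:(409-((y+.5)/3.5-.5),110+(x+.5)/3.5-.5)
L=dict(caddytop=((347,183),(318,175),.183),p1=((638,33),(72,366),.006),p2=((726,21),(38+110-149+38-38+0,0),0),
 bFN=((266,294),(405,42),.169),bFF=((268,56),(405,315),.169),bLN=((40,293),(667,22),.169),cRN=((419,271),(296,88),.105),cRF=((418,120),(299,252),.105),yel=((577,183),(165,195),.07),small=((505,85),(240,297),.05))
L['p1']=((638,33),(149,353),.006);L['p2']=((726,21),(72,366),.006);L['p3']=((768,297),(38,92),.006);L['p4']=((679,311),(113,73),.006)
for k,(t,s,z) in L.items(): print(k,tri(T(*t),S(*s)),atz('top',T(*t),z)[:2],atz('scene',S(*s),z)[:2])
print('oil foot',atz('top',(435,158),0.0))
E
```

```text
caddytop [0.4787 0.1125 0.1698] [0.4783 0.1118] [0.4805 0.1188]
p1 [ 0.6002 -0.1333 -0.0024] [ 0.6009 -0.1322] [ 0.5988 -0.1277]
p2 [ 0.6093 -0.2097  0.0003] [ 0.6097 -0.2085] [ 0.6083 -0.2055]
bFN [0.3966 0.1746 0.161 ] [0.3984 0.1734] [0.3973 0.1779]
bFF [0.5741 0.1703 0.1662] [0.5734 0.17  ] [0.5745 0.1714]
bLN [0.4009 0.3446 0.1541] [0.402  0.3402] [0.404  0.3479]
cRN [0.4071 0.0615 0.0956] [0.408  0.0614] [0.4086 0.0661]
cRF [0.5261 0.0597 0.0962] [0.5258 0.0597] [0.5266 0.0641]
yel [ 0.4742 -0.068   0.0699] [ 0.4735 -0.0678] [ 0.4748 -0.0681]
small [ 0.5558 -0.0129  0.0548] [ 0.5554 -0.0131] [ 0.5562 -0.0156]
p3 [ 0.3714 -0.2348  0.0019] [ 0.373 -0.234] [ 0.3712 -0.2316]
p4 [ 0.3612 -0.1598 -0.0025] [ 0.3626 -0.1583] [ 0.3625 -0.1542]
oil foot [ 0.6907 -0.2574  0.    ]
```

```bash
python3 -m handwheel --help | head -30
python3 -m handwheel '[[1,[0,0,0],-1],[1,[0,0,0],-1],[1,[0,0,0],-1],[1,[0,0,0],-1],[1,[0,0,0],-1]]' 
python3 -m handwheel '[[1,[0,0,0],-1],[1,[0,0,0],-1],[1,[0,0,0],-1],[1,[0,0,0],-1],[1,[0,0,0],-1]]' 
python3 -m handwheel '[[1,[0,0,0],-1],[1,[0,0,0],-0.6],[1,[0,0,0],0]]'
```

```text
time: 0.6
ee_pos: [0.2262, -0.6089, 0.2447]
tool_rot: [0.904, 0.428, -0.0, -0.001]
force: [-0.8, 0.5, 0.2]
opening: 0.998
grip_force: 0.0
time: 1.1
ee_pos: [0.2262, -0.609, 0.2447]
tool_rot: [0.762, 0.647, 0.0, -0.001]
force: [-1.2, 0.2, -0.4]
opening: 1.004
grip_force: 0.0
time: 1.4
ee_pos: [0.2262, -0.609, 0.2448]
tool_rot: [0.707, 0.707, 0.0, -0.0]
force: [0.4, 0.2, -0.6]
opening: 1.0
grip_force: 0.0invalid input: not JSON, or not a number
```

```bash
python3 -m handwheel '[[1,[1,1,0],0],[1,[1,1,0],0],[1,[1,1,0],0],[1,[1,1,0],0],[1,[1,1,0],0]]' >/dev/null
python3 -m handwheel '[[1,[1,1,0],0],[1,[1,1,0],0],[1,[1,1,0],0],[1,[1,0.4,0],0],[1,[1,0,0],0]]'
python3 -m handwheel '[[1,[1,0,0],0],[1,[1,0,0],0],[1,[1,0,0],0],[1,[1,0,0],0],[1,[1,0,0],0]]' >/dev/null
python3 -m handwheel '[[1,[1,0,0],0],[1,[1,0,0],0],[1,[1,0,0],0],[1,[1,0,0],0],[1,[1,0,0],0]]'
python3 -m handwheel '[[1,[1,0,0],0],[1,[1,0,0],0],[1,[1,0,0],0],[1,[0.5,0,0],0],[1,[0,0,0],0]]'
python3 - <<'E'
from h import *
c=optics.calibration('wrist'); im=optics.grab_frame('wrist'); cv2.imwrite('pics/w1.png',im[:,:,::-1])
print(c['mtx'],c['R'],c['t'],arm.sense()['joint_positions'])
E
```

```text
time: 2.4
ee_pos: [0.4805, -0.307, 0.2451]
tool_rot: [0.707, 0.707, 0.001, 0.0]
force: [0.7, 0.0, 0.3]
opening: 1.001
grip_force: 0.0
time: 3.4
ee_pos: [0.4783, -0.0082, 0.2452]
tool_rot: [0.708, 0.706, -0.0, -0.0]
force: [0.4, -0.1, 0.8]
opening: 1.003
grip_force: 0.0
time: 3.9
ee_pos: [0.4782, 0.0982, 0.2454]
tool_rot: [0.706, 0.708, 0.0, -0.0]
force: [-0.6, -0.0, 0.8]
opening: 0.997
grip_force: 0.0
[[309.70691629   0.         321.17446088]
 [  0.         309.70691629 200.77258804]
 [  0.           0.           1.        ]] [[ 9.99998496e-01  1.71503496e-03  2.56532974e-04]
 [ 1.59078947e-03 -9.66144548e-01  2.57996478e-01]
 [ 6.90320914e-04 -2.57995682e-01 -9.66145823e-01]] [-0.47685239  0.06101871  0.40268883] [ 0.19289038  0.31556557 -0.57691502  1.93062569  0.20881126  0.9546582
 -0.48257592]
```

View pics/w1.png

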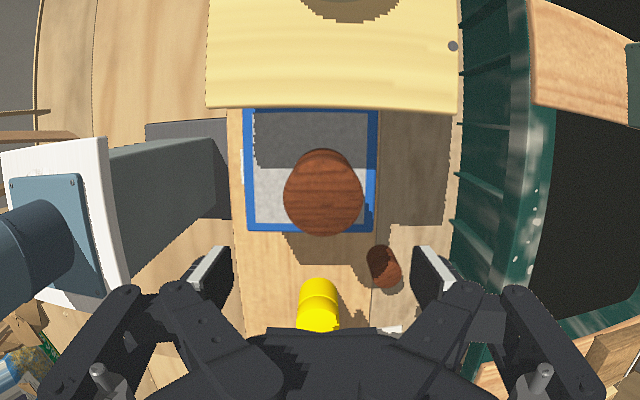

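The wrist picture shows the caddy top centred at (323,195), the chest lid's right corners at (248,231) and (374,231), the board edge along row ~108, and open fingers with outer linkages at (120,290) and (520,290). I'll locate all of these, including how far the linkages stick out.

```bash
cat >> h.py <<'E'
def wray(p,c):
    K=c['mtx']; a=np.array([p[0]-K[0,2],p[1]-K[1,2]])/K[0,0]; r=np.linalg.norm(a)
    d=np.r_[a/r*np.sin(r),np.cos(r)]; return -c['R'].T@c['t'], c['R'].T@d
def wat(p,c,ax,v):
    o,d=wray(p,c); return o+d*(v-o[ax])/d[ax]
E
python3 - <<'E'
from h import *
np.set_printoptions(precision=4,suppress=True)
c=optics.calibration('wrist'); s=arm.sense(); e=s['ee_pos']; print(e)
for p in[(120,290),(105,300),(40,395),(98,375),(230,265),(205,290),(430,262),(450,290),(520,290),(537,300),(600,395)]: print(p,(wat(p,c,1,e[1])-e)*1000)
print('caddytop',wat((323,195),c,2,.183),wat((284,195),c,2,.183),wat((364,195),c,2,.183))
for n,p,z in[('cRN',(247,231),.105),('cRF',(375,231),.105),('bN',(206,107),.169),('bF',(458,112),.169),('bNu',(206,107),.155)]: print(n,wat(p,c,2,z))
E
```

```text
[0.4783 0.0962 0.2452]
(120, 290) [-88.1739   0.      31.6451]
(105, 300) [-90.4308   0.      40.816 ]
(40, 395) [-81.007    0.      95.1811]
(98, 375) [-66.7103   0.      79.6819]
(230, 265) [-44.6774   0.       0.6288]
(205, 290) [-49.1085   0.      24.342 ]
(430, 262) [51.3146  0.     -1.677 ]
(450, 290) [51.4307  0.     25.1517]
(520, 290) [83.8284  0.     31.4047]
(537, 300) [87.084   0.     40.7992]
(600, 395) [77.0379  0.     94.7819]
caddytop [0.4779 0.1145 0.183 ] [0.4531 0.1146 0.183 ] [0.504  0.1146 0.183 ]
cRN [0.4068 0.0603 0.105 ]
cRF [0.527  0.0606 0.105 ]
bN [0.3984 0.1731 0.169 ]
bF [0.5718 0.1708 0.169 ]
bNu [0.393  0.1738 0.155 ]
```

```bash
python3 -m handwheel '[[1,[0.6,0,1],0],[1,[0,0,1],0],[1,[0,0,1],0],[1,[0,0,0.5],0],[1,[0,0,0],0]]'
python3 -m handwheel '[[0,[0,0,0],0],[0,[0,0,0],0],[0,[0,0,0],0],[0,[0,0,0],0],[0,[0,0,0],0]]'
python3 -m handwheel '[[0,[0,0,0],0],[0,[0,0,0],0],[0,[0,0,0],0],[0,[0,0,-0.4],0],[0,[0,0,-0.4],0]]'
```

```text
time: 4.45
ee_pos: [0.4771, 0.1114, 0.1382]
tool_rot: [0.708, 0.706, -0.002, -0.001]
force: [-0.7, 0.5, -0.1]
opening: 0.998
grip_force: 0.0
time: 4.95
ee_pos: [0.4795, 0.1134, 0.1417]
tool_rot: [0.707, 0.707, 0.001, 0.001]
force: [-1.3, -1.8, 6.0]
opening: 0.601
grip_force: 62.4
time: 5.45
ee_pos: [0.4786, 0.1136, 0.1654]
tool_rot: [0.707, 0.707, 0.0, 0.0]
force: [-0.1, -0.8, -0.2]
opening: 0.602
grip_force: 62.7
```

```bash
python3 -m handwheel '[[0,[0,0,-0.8],0],[0,[-0.5,0,-0.3],0],[0,[-0.8,0.1,0],0],[0,[-1,0.1,0],0],[0,[-1,0.05,0],0]]' >/dev/null
python3 -m handwheel '[[0,[-1,0,0],0],[0,[-1,0,0],0],[0,[-1,0,0],0],[0,[-1,0,0],0],[0,[-1,0,0],0]]'
python3 -m handwheel '[[0,[-1,0,0],0],[0,[-0.55,0,0],0],[0,[0,0,0.5],0],[0,[0,0,1],0],[0,[0,0,1],0]]'
python3 -m handwheel '[[0,[0,0,1],0],[0,[0,0,0.6],0],[0,[0,0,0.3],0],[0,[0,0,0.2],0],[0,[0,0,0],0]]'
```

```text
time: 6.45
ee_pos: [0.4862, -0.1366, 0.1986]
tool_rot: [0.707, 0.707, 0.0, 0.001]
force: [0.8, 0.5, -1.2]
opening: 0.6
grip_force: 62.7
time: 6.95
ee_pos: [0.487, -0.1825, 0.1231]
tool_rot: [0.707, 0.707, 0.001, 0.001]
force: [-1.2, -0.8, -1.1]
opening: 0.599
grip_force: 62.7
time: 7.45
ee_pos: [0.4863, -0.1819, 0.0597]
tool_rot: [0.707, 0.707, 0.0, 0.0]
force: [1.0, -0.3, -0.9]
opening: 0.604
grip_force: 62.7
```

```bash
python3 -m handwheel '[[0,[0,0,0.4],0],[0,[0,0,0.1],0],[0,[0,0,0],0]]'
python3 -m handwheel '[[0,[0,0,0.07],0],[0,[0,0,0],0]]'
```

```text
time: 7.75
ee_pos: [0.4857, -0.1818, 0.0439]
tool_rot: [0.707, 0.707, -0.0, -0.0]
force: [0.3, 0.1, -0.9]
opening: 0.601
grip_force: 62.7
time: 7.95
ee_pos: [0.4863, -0.1819, 0.0427]
tool_rot: [0.707, 0.707, -0.0, 0.0]
force: [-0.5, 1.0, 3.7]
opening: 0.599
grip_force: 63.0
```

```bash
python3 -m handwheel '[[1,[0,0,0],0],[1,[0,0,0],0],[1,[0,0,0],0],[1,[0,0,0],0],[1,[0,0,0],0]]'
python3 -m handwheel '[[1,[0,0,-0.5],0],[1,[0,0,-1],0],[1,[0,0,-1],0],[1,[0,0,-1],0],[1,[0,0,-1],0]]'
python3 -m handwheel '[[1,[0,0,-0.7],-1],[1,[0,0,0],-1],[1,[0,0,0],-1],[1,[0,0,0],-1],[1,[0,0,0],-1]]' >/dev/null
python3 -m handwheel '[[1,[0,0,0],-1],[1,[0,0,0],-1],[1,[0,0,0],-1],[1,[0,0,0],-1],[1,[0,0,0],-1]]' >/dev/null
python3 -m handwheel '[[1,[0,0,0],-1],[1,[0,0,0],-1],[1,[0,0,0],-1],[1,[0,0,0],-1],[1,[0,0,0],-1]]'
python3 - <<'E'
from h import *
print(arm.sense()['joint_positions'])
a=optics.grab_frame('top')[180:285,200:440];b=optics.grab_frame('scene')[110:325,295:410]
a=cv2.resize(a,None,fx=3.3,fy=3.3,interpolation=2);b=cv2.resize(cv2.rotate(b,2),None,fx=2.3,fy=2.3,interpolation=2)
o=np.zeros((600,792,3),np.uint8);o[:a.shape[0],:a.shape[1]]=a;o[350:350+b.shape[0],:b.shape[1]]=b[:250]
cv2.imwrite('pics/chk.png',o[:,:,::-1])
E
```

```text
time: 8.45
ee_pos: [0.486, -0.1818, 0.0422]
tool_rot: [0.707, 0.707, 0.0, 0.0]
force: [-0.4, -0.4, 0.1]
opening: 0.999
grip_force: 0.0
time: 8.95
ee_pos: [0.4859, -0.1817, 0.1795]
tool_rot: [0.707, 0.707, 0.0, 0.0]
force: [-0.4, -0.9, 0.0]
opening: 0.999
grip_force: 0.0
time: 10.45
ee_pos: [0.4859, -0.182, 0.1992]
tool_rot: [-0.002, 1.0, -0.0, 0.0]
force: [-0.0, 0.4, -0.6]
opening: 1.0
grip_force: 0.0
[ 0.91297928  0.50646268 -0.82686634  1.89040943  0.45763379  0.94382746
  1.44693536]
```

View pics/chk.png

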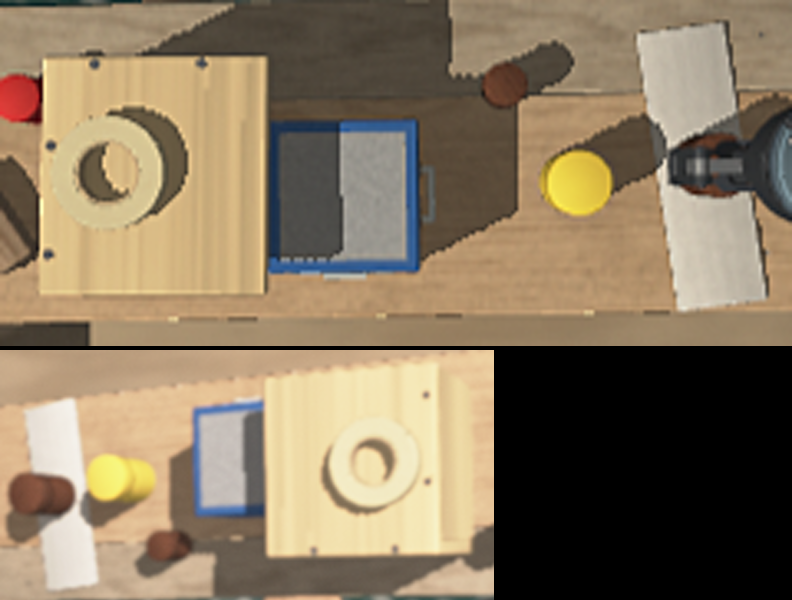

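```bash
python3 -m handwheel '[[1,[0.5,1,0],0],[1,[0.5,1,0],0],[1,[0.5,1,0],0],[1,[0.5,1,0],0],[1,[0.27,0.57,0],0]]'
python3 -m handwheel '[[1,[0,0,1],0],[1,[0,0,1],0],[1,[0,0,1],0],[1,[0,0,1],0],[1,[0,0,1],0]]'
python3 -m handwheel '[[1,[0,0,0.6],0],[1,[0,0,0.3],0],[1,[0,0,0],0]]'
python3 -m handwheel '[[1,[0,0.2,0],0],[1,[0,0.2,0],0],[1,[0,0,0],0]]'
```

```text
time: 11.05
ee_pos: [0.4166, -0.0427, 0.1987]
tool_rot: [0.0, 1.0, -0.0, -0.0]
force: [-0.3, 0.6, 0.4]
opening: 1.003
grip_force: 0.0
time: 11.55
ee_pos: [0.4183, -0.045, 0.0476]
tool_rot: [0.002, 1.0, -0.0, 0.0]
force: [1.3, -0.4, 0.4]
opening: 1.003
grip_force: 0.0
time: 11.85
ee_pos: [0.4177, -0.0447, 0.021]
tool_rot: [0.001, 1.0, -0.0, -0.0]
force: [0.9, 0.4, -0.6]
opening: 0.999
grip_force: 0.0
time: 12.15
ee_pos: [0.4187, -0.0316, 0.0221]
tool_rot: [-0.0, 1.0, 0.0, 0.001]
force: [-0.5, 0.0, -0.2]
opening: 1.0
grip_force: 0.0
```

```bash
for i in 1; do
python3 -m handwheel '[[1,[0,0.2,0],0],[1,[0,0,0],0]]' | sed -n '1,2p;4p'
python3 -m handwheel '[[1,[0,0.2,0],0],[1,[0,0,0],0]]'| sed -n '1,2p;4p'
python3 -m handwheel '[[1,[0,0.2,0],0],[1,[0,0,0],0]]'| sed -n '1,2p;4p'
python3 -m handwheel '[[1,[0,0.2,0],0],[1,[0,0,0],0]]'| sed -n '1,2p;4p'
done
```

```text
time: 12.35
ee_pos: [0.4182, -0.0259, 0.0215]
force: [0.3, 0.3, -1.4]
time: 12.55
ee_pos: [0.418, -0.0199, 0.0213]
force: [-0.2, 0.2, 0.3]
time: 12.75
ee_pos: [0.4179, -0.014, 0.0212]
force: [0.2, -1.1, 0.5]
time: 12.95
ee_pos: [0.4172, -0.0104, 0.021]
force: [0.3, -5.0, 0.5]
```

```bash
cat >> h.py <<'E'
def look():
    "chest right-end lid edge line from blue pixels in the top view -> yaw and end position"
    im=cv2.cvtColor(optics.grab_frame('top'),cv2.COLOR_RGB2HSV)
    m=((im[:,:,0]>100)&(im[:,:,0]<125)&(im[:,:,1]>140)&(im[:,:,2]>60)).astype('u1'); m[:180]=0;m[285:]=0;m[:,:200]=0;m[:,420:]=0
    n,l,s,_=cv2.connectedComponentsWithStats(m); k=1+np.argmax(s[1:,4]); 
    ys,xs=np.where(l==k); pts=[]
    for y in range(ys.min()+4,ys.max()-3):
        r=xs[ys==y]
        if len(r): pts.append(atz('top',(r.max()+.5,y),.105)[:2])
    pts=np.array(pts)
    for _ in range(3):
        f=np.polyfit(pts[:,0],pts[:,1],1); e=pts[:,1]-np.polyval(f,pts[:,0]); pts=pts[abs(e)<max(.003,2*e.std())]
    near=atz('top',(xs.mean(),ys.max()+.5),.105)[0]; far=atz('top',(xs.mean(),ys.min()-.5),.105)[0]
    xm=(near+far)/2
    print('yaw slope',round(-f[0],4),'end y at mid',round(np.polyval(f,xm),4),'xrange',round(near,4),round(far,4),len(pts))
E
python3 -c "from h import *; look()"
python3 -m handwheel '[[1,[0,0.2,0],0],[1,[0,0.2,0],0],[1,[0,0.1,0],0],[1,[0,0,0],0]]'
python3 -c "from h import *; look()"
```

```text
yaw slope 0.0254 end y at mid 0.0631 xrange 0.4096 0.5256 37
time: 13.4
ee_pos: [0.4162, 0.0038, 0.0207]
tool_rot: [0.001, 1.0, -0.002, -0.002]
force: [-2.2, -7.1, 1.9]
opening: 0.994
grip_force: 0.0
yaw slope 0.1175 end y at mid 0.0733 xrange 0.4069 0.5307 40
```

```bash
python3 -m handwheel '[[1,[0,0.2,0],0],[1,[0,0.07,0],0],[1,[0,0,0],0]]' | sed -n '1,2p;4p'
python3 -c "from h import *; look()"
python3 -m handwheel '[[1,[0,-0.6,0],0],[1,[0,-0.6,-0.5],0],[1,[0,0,-1],0],[1,[0,0,-1],0],[1,[-0.5,0,-0.6],0]]' | sed -n '1,2p;4p'
python3 -m handwheel '[[1,[-1,0,0],0],[1,[-1,0,0],0],[1,[-1,0,0],0],[1,[0,0,0.5],0],[1,[0,0,1],0]]' | sed -n '1,2p;4p'
python3 -c "from h import *; look()"
```

```text
time: 13.75
ee_pos: [0.4158, 0.0115, 0.0207]
force: [-3.2, -7.7, 2.7]
yaw slope 0.1648 end y at mid 0.0786 xrange 0.4045 0.536 41
time: 14.3
ee_pos: [0.4317, -0.0219, 0.1155]
force: [0.7, -0.4, -0.9]
time: 14.8
ee_pos: [0.5249, -0.0214, 0.0697]
force: [-0.3, -0.3, -0.7]
yaw slope 0.1674 end y at mid 0.0786 xrange 0.4044 0.536 41
```

```bash
python3 -m handwheel '[[1,[0,0,0.8],0],[1,[0,0,0.6],0],[1,[0,0,0.2],0],[1,[0,0.4,0],0],[1,[0,0.2,0],0]]' | sed -n '1,2p;4p'
python3 -m handwheel '[[1,[0,0.2,0],0],[1,[0,0.2,0],0],[1,[0,0.2,0],0],[1,[0,0.2,0],0],[1,[0,0,0],0]]' | sed -n '1,2p;4p'
python3 -c "from h import *; look()"
python3 -m handwheel '[[1,[0,0.2,0],0],[1,[0,0.2,0],0],[1,[0,0.1,0],0],[1,[0,0,0],0]]' | sed -n '1,2p;4p'
python3 -c "from h import *; look()"
```

```text
time: 15.35
ee_pos: [0.5232, -0.0024, 0.022]
force: [2.2, -7.1, -0.9]
time: 15.85
ee_pos: [0.524, 0.0195, 0.0224]
force: [0.6, -5.3, 0.6]
yaw slope 0.0105 end y at mid 0.0943 xrange 0.4097 0.5284 38
time: 16.3
ee_pos: [0.5246, 0.0337, 0.0225]
force: [1.9, -6.9, 3.7]
yaw slope -0.0827 end y at mid 0.1038 xrange 0.4073 0.5311 40
```

```bash
python3 -m handwheel '[[1,[0,0.1,0],0],[1,[0,0,0],0],[1,[0,-0.6,0],0],[1,[0,-0.5,-1],0],[1,[0,0,-1],0]]' | sed -n '1,2p;4p'
python3 -m handwheel '[[1,[0.2,0,-1],0],[1,[1,0,0],0],[1,[1,0,0],0],[1,[1,0,0],0],[1,[0.4,0,1],0]]' | sed -n '1,2p;4p'
python3 -m handwheel '[[1,[0,0,1],0],[1,[0,0,1],0],[1,[0,0.4,0],0],[1,[0,0.3,0],0],[1,[0,0.2,0],0]]' | sed -n '1,2p;4p'
python3 -m handwheel '[[1,[0,0.2,0],0],[1,[0,0.2,0],0],[1,[0,0.2,0],0],[1,[0,0.2,0],0],[1,[0,0,0],0]]' | sed -n '1,2p;4p'
python3 -c "from h import *; look()"
```

```text
time: 16.85
ee_pos: [0.5225, 0.0038, 0.0821]
force: [0.9, 1.1, 0.8]
time: 17.35
ee_pos: [0.4148, 0.0059, 0.0836]
force: [2.2, -0.8, -0.1]
time: 17.85
ee_pos: [0.4142, 0.032, 0.0223]
force: [-5.1, -10.7, 2.4]
time: 18.35
ee_pos: [0.4148, 0.0559, 0.0227]
force: [-2.4, -5.9, 1.4]
yaw slope 0.1098 end y at mid 0.1272 xrange 0.4075 0.5262 37
```

```bash
python3 -m handwheel '[[1,[0,0.2,0],0],[1,[0,0,0],0]]' | sed -n '1,2p;4p'
python3 -c "from h import *; look()"
python3 -m handwheel '[[1,[0,-0.6,0],0],[1,[0,-0.5,-1],0],[1,[0,0,-1],0],[1,[-0.4,0,-1],0],[1,[-1,0,0],0]]' | sed -n '1,2p;4p'
python3 -m handwheel '[[1,[-1,0,0],0],[1,[-1,0,0],0],[1,[-0.2,0,1],0],[1,[0,0,1],0],[1,[0,0,1],0]]' | sed -n '1,2p;4p'
python3 -m handwheel '[[1,[0,0.4,0],0],[1,[0,0.3,0],0],[1,[0,0.2,0],0],[1,[0,0.2,0],0],[1,[0,0,0],0]]' | sed -n '1,2p;4p'
python3 -c "from h import *; look()"
```

```text
time: 18.6
ee_pos: [0.4145, 0.0616, 0.0226]
force: [-2.3, -6.0, 1.2]
yaw slope 0.1455 end y at mid 0.1315 xrange 0.405 0.5263 38
time: 19.15
ee_pos: [0.4582, 0.0307, 0.1162]
force: [1.9, -0.0, 0.5]
time: 19.65
ee_pos: [0.5246, 0.031, 0.0225]
force: [-0.6, -0.4, 0.2]
time: 20.15
ee_pos: [0.525, 0.0627, 0.0238]
force: [1.0, -4.0, 1.6]
yaw slope 0.0495 end y at mid 0.14 xrange 0.4102 0.5264 31
```

```bash
python3 -m handwheel '[[1,[0,0.2,0],0],[1,[0,0.2,0],0],[1,[0,0.15,0],0],[1,[0,0,0],0]]' | sed -n '1,2p;4p'
python3 -c "from h import *; look()"
python3 -m handwheel '[[1,[0,-0.6,0],0],[1,[0,-0.5,-1],0],[1,[0,0,-1],0],[1,[0.4,0,-1],0],[1,[1,0,0],0]]' | sed -n '1,2p;4p'
python3 -m handwheel '[[1,[1,0,0],0],[1,[1,0,0],0],[1,[0.2,0,1],0],[1,[0,0,1],0],[1,[0,0,1],0]]' | sed -n '1,2p;4p'
python3 -m handwheel '[[1,[0,0.4,0],0],[1,[0,0.3,0],0],[1,[0,0.2,0],0],[1,[0,0.2,0],0],[1,[0,0,0],0]]' | sed -n '1,2p;4p'
python3 - <<'E'
from h import *
look()
a=optics.grab_frame('top')[150:285,200:400];b=optics.grab_frame('scene')[150:325,295:420]
a=cv2.resize(a,None,fx=4,fy=4,interpolation=2);cv2.imwrite('pics/m.png',a[:,:,::-1])
E
```

```text
time: 20.6
ee_pos: [0.5249, 0.0785, 0.0234]
force: [1.4, -5.2, 2.1]
yaw slope -0.0517 end y at mid 0.1503 xrange 0.4129 0.5135 30
time: 21.15
ee_pos: [0.4858, 0.0486, 0.1166]
force: [-0.6, -0.0, -0.7]
time: 21.65
ee_pos: [0.4162, 0.0475, 0.0222]
force: [1.4, 0.1, 0.1]
time: 22.15
ee_pos: [0.4153, 0.0786, 0.0227]
force: [-0.4, -4.7, -1.0]
yaw slope -0.0068 end y at mid 0.1553 xrange 0.4104 0.5266 34
```

View pics/m.png

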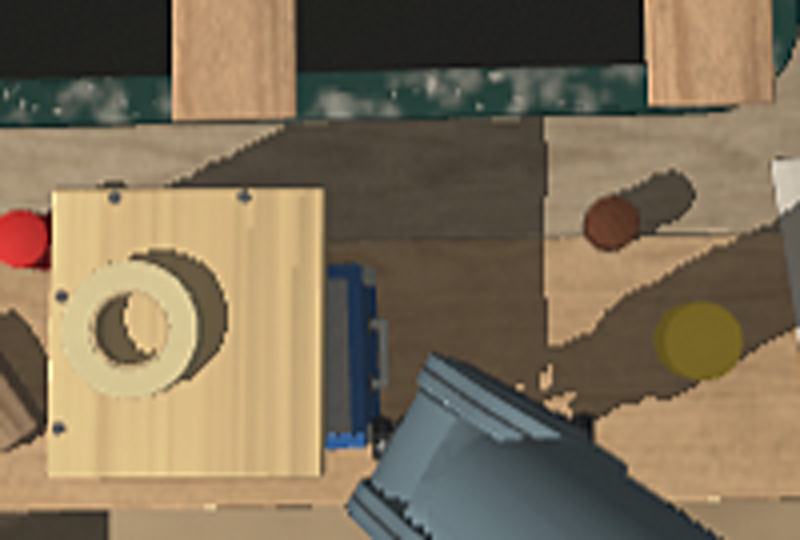

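```bash
python3 -m handwheel '[[1,[0,0.2,0],0],[1,[0,0.2,0],0],[1,[0,0,0],0]]' | sed -n '1,2p;4p'
python3 -c "from h import *; look()"
python3 -m handwheel '[[1,[0,-0.6,0],0],[1,[0,-0.5,-1],0],[1,[0,0,-1],0],[1,[-0.4,0,-1],0],[1,[-1,0,0],0]]' | sed -n '1,2p;4p'
python3 -m handwheel '[[1,[-1,0,0],0],[1,[-1,0,0],0],[1,[-0.2,0,1],0],[1,[0,0,1],0],[1,[0,0,1],0]]' | sed -n '1,2p;4p'
python3 -m handwheel '[[1,[0,0.4,0],0],[1,[0,0.3,0],0],[1,[0,0.2,0],0],[1,[0,0.2,0],0],[1,[0,0,0],0]]' | sed -n '1,2p;4p'
python3 -c "from h import *; look()"
```

```text
time: 22.6
ee_pos: [0.4145, 0.0902, 0.0217]
force: [-1.9, -6.3, 1.3]
yaw slope 0.0677 end y at mid 0.1632 xrange 0.408 0.5241 37
time: 23.15
ee_pos: [0.4581, 0.0593, 0.1152]
force: [1.2, -0.1, 0.4]
time: 23.65
ee_pos: [0.5243, 0.0594, 0.0213]
force: [0.9, 0.1, 0.7]
time: 24.15
ee_pos: [0.5249, 0.0904, 0.0232]
force: [1.8, -4.5, 1.6]
yaw slope 0.0361 end y at mid 0.1665 xrange 0.4106 0.5112 27
```

```bash
python3 -m handwheel '[[1,[0,0.2,0],0],[1,[0,0.13,0],0],[1,[0,0,0],0]]' | sed -n '1,2p;4p'
python3 -c "from h import *; look()"
python3 -m handwheel '[[1,[0,-0.6,0],0],[1,[0,-0.5,-1],0],[1,[0,0,-1],0],[1,[0.4,0,-1],0],[1,[1,0,0],0]]' | sed -n '1,2p;4p'
python3 -m handwheel '[[1,[1,0,0],0],[1,[1,0,0],0],[1,[0.2,0,1],0],[1,[0,0,1],0],[1,[0,0,1],0]]' | sed -n '1,2p;4p'
python3 -m handwheel '[[1,[0,0.4,0],0],[1,[0,0.4,0],0],[1,[0,0.2,0],0],[1,[0,0.2,0],0],[1,[0,0,0],0]]' | sed -n '1,2p;4p'
python3 -c "from h import *; look()"
```

```text
time: 24.5
ee_pos: [0.525, 0.0996, 0.0232]
force: [1.4, -6.0, 0.8]
yaw slope -0.021 end y at mid 0.1717 xrange 0.4132 0.5009 25
time: 25.05
ee_pos: [0.486, 0.0701, 0.1165]
force: [0.2, 0.9, -0.0]
time: 25.55
ee_pos: [0.4164, 0.0689, 0.0221]
force: [-0.1, -0.1, -0.0]
time: 26.05
ee_pos: [0.4151, 0.1036, 0.0227]
force: [-1.4, -4.5, -0.0]Traceback (most recent call last):
  File "<string>", line 1, in <module>
    from h import *; look()
                     ~~~~^^
  File "h.py", line 28, in look
    f=np.polyfit(pts[:,0],pts[:,1],1); e=pts[:,1]-np.polyval(f,pts[:,0]); pts=pts[abs(e)<max(.003,2*e.std())]
                 ~~~^^^^^
IndexError: too many indices for array: array is 1-dimensional, but 2 were indexed
```

```bash
python3 -m handwheel '[[1,[0,0.15,0],0],[1,[0,0,0],0]]' | sed -n '2p;4p'
python3 -m handwheel '[[1,[0,-0.6,0],0],[1,[0,-0.6,-1],0],[1,[0,0,-1],0],[1,[-0.4,0,-1],0],[1,[-1,0,0],0]]' | sed -n '2p;4p'
python3 -m handwheel '[[1,[-1,0,0],0],[1,[-1,0,0],0],[1,[-0.2,0,1],0],[1,[0,0,1],0],[1,[0,0,1],0]]' | sed -n '2p;4p'
python3 -m handwheel '[[1,[0,0.4,0],0],[1,[0,0.4,0],0],[1,[0,0.2,0],0],[1,[0,0.1,0],0],[1,[0,0,0],0]]' | sed -n '2p;4p'
python3 -m handwheel '[[1,[0,0.1,0],0],[1,[0,0,0],0]]' | sed -n '2p;4p'
python3 -m handwheel '[[1,[0,0.1,0],0],[1,[0,0,0],0]]' | sed -n '2p;4p'
```

```text
ee_pos: [0.4149, 0.1072, 0.0226]
force: [-1.7, -7.0, 1.5]
ee_pos: [0.4583, 0.074, 0.1163]
force: [1.1, -0.4, -0.1]
ee_pos: [0.5247, 0.0739, 0.0225]
force: [1.1, 0.9, 0.3]
ee_pos: [0.5246, 0.1047, 0.0232]
force: [1.0, -3.5, -0.9]
ee_pos: [0.5249, 0.1065, 0.0232]
force: [0.1, -7.9, 1.6]
ee_pos: [0.5248, 0.109, 0.0231]
force: [1.0, -8.7, 2.6]
```

```bash
python3 -m handwheel '[[1,[0,0.07,0],0],[1,[0,0,0],0]]' | sed -n '2p;4p'
python3 -m handwheel '[[1,[0,0.07,0],0],[1,[0,0,0],0]]' | sed -n '2p;4p'
python3 - <<'E'
from h import *
a=optics.grab_frame('wrist');cv2.imwrite('pics/w2.png',a[:,:,::-1])
E
```

```text
ee_pos: [0.5248, 0.1089, 0.0227]
force: [3.3, -12.7, -1.2]
ee_pos: [0.5247, 0.1088, 0.0228]
force: [1.4, -18.8, 5.7]
```

View pics/w2.png

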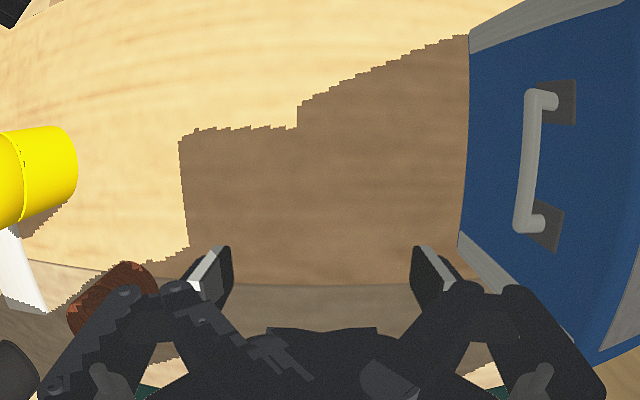

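The wrist view shows the chest end's base edge running (469,38) to (458,240), with the far corner seated: force rises and it moves no further. Next is the near corner.

```bash
python3 -m handwheel '[[1,[0,-0.6,0],0],[1,[0,-0.6,-1],0],[1,[0,0,-1],0],[1,[0.4,0,-1],0],[1,[1,0,0],0]]' | sed -n '2p;4p'
python3 -m handwheel '[[1,[1,0,0],0],[1,[1,0,0],0],[1,[0.2,0,1],0],[1,[0,0,1],0],[1,[0,0,1],0]]' | sed -n '2p;4p'
python3 -m handwheel '[[1,[0,0.4,0],0],[1,[0,0.4,0],0],[1,[0,0.2,0],0],[1,[0,0.1,0],0],[1,[0,0,0],0]]' | sed -n '2p;4p'
python3 -m handwheel '[[1,[0,0.1,0],0],[1,[0,0,0],0]]' | sed -n '2p;4p'
python3 -m handwheel '[[1,[0,0.07,0],0],[1,[0,0,0],0]]' | sed -n '2p;4p'
```

```text
ee_pos: [0.4859, 0.0818, 0.1167]
force: [0.6, -0.1, -0.0]
ee_pos: [0.4164, 0.0807, 0.0222]
force: [0.5, -0.4, -0.2]
ee_pos: [0.4151, 0.1105, 0.0224]
force: [0.8, -7.3, -2.0]
ee_pos: [0.4148, 0.1105, 0.0222]
force: [-0.1, -16.8, 2.4]
ee_pos: [0.4144, 0.1104, 0.0218]
force: [-0.2, -20.8, 1.1]
```

```bash
python3 -m handwheel '[[1,[0,-0.5,0],0],[1,[0,-0.8,0],0],[1,[0,-0.5,-1],0],[1,[0,0,-1],0],[1,[0,0,-1],0]]' | sed -n '2p;4p'
python3 -m handwheel '[[1,[0,-1,-1],0],[1,[0,-1,-1],0],[1,[0,0,0],0],[1,[0,0,0],0]]' | sed -n '1,2p;4p'
python3 - <<'E'
from h import *
a=optics.grab_frame('wrist');b=optics.grab_frame('scene')[100:330,260:410]
b=cv2.resize(b,None,fx=400/230,fy=400/230);o=np.hstack([a[:,100:],b])
cv2.imwrite('pics/f.png',o[:,:,::-1]);c=optics.calibration('wrist');np.savez('wc',**c)
E
```

```text
ee_pos: [0.4154, 0.0642, 0.1139]
force: [-0.2, 0.0, 0.8]
time: 31.45
ee_pos: [0.4159, 0.0035, 0.1729]
force: [-0.5, -0.9, -0.4]
```

View pics/f.png

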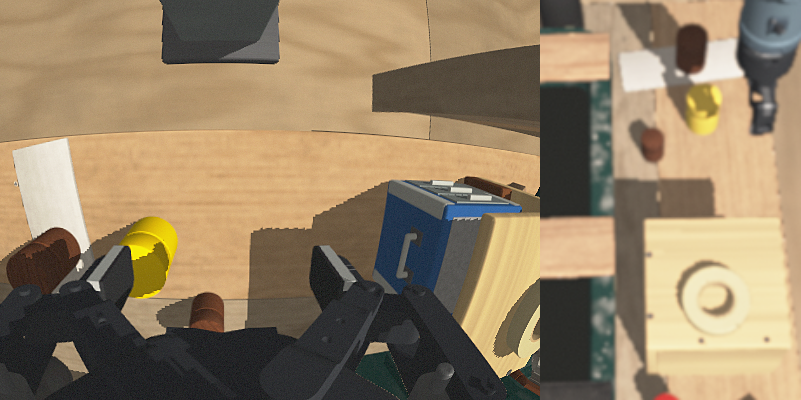

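The final picture shows the caddy upright mid-plate (f (690,48)) and the chest under the board, its end just inside the front edge at about (385,200–290). The arm is clear, so I'm handing in.

```bash
python3 -c "from plant import arm; print(arm.hand_in())"
```

```text
the job is handed in; nothing more can be done
None
```

I handed the job in at about 31.5 s, and no verdict came back: the caddy stands upright on the steel plate, and the chest was walked home corner by corner until both corners stopped against the stop rail. The moves can't lean the tool, so I made every push with it upright, using the outer linkage of the open gripper.

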